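Stack two blanks in the sloped rack with a counterweighted keeper

TASK

Swing the rack's counterweighted keeper arm up past its balance point so that it stays open by itself. Then put the two flat aluminium blanks away on the sloped deck, the wide one first and the narrow one on top of it, each lying flat with its length up the slope, roughly in the middle of the deck's width and its lower end right against the backstop. Lay the blanks down rather than dropping them, let go of everything, leave the keeper open and do not disturb the other things on the bench.

Things in the scene. Friction and masses are not known exactly. Their poses are not given: they have to be found in the camera images.
- rack: Fixed steel rack on the bench, base plate 245 x 320 x 12 mm (x -90 to +155, y -160 to +160 mm). Origin on the bench below the foot of the backstop's face, mid-width; x points up-slope (away from the robot), y left, z up. The keeper's pivot post, 32 mm wide, stands at y = -130, x = -75 to -61 mm, 122 mm high.
- crossbar (a point): Point at rack y = 0 on a fixed bare steel tube, 27 mm thick, that reaches over the deck along rack y: rack x = 65, z = 215 mm, from an upright at y = -143 to its free end at y = +78 mm. A gripper held vertical over a blank in its final place hits it; one held square to the deck (leaning 28 degrees, its body towards the low end) stays clear.
- deck: The rack's sloping steel shelf, 110 mm wide, 149 mm long, rising at 28 degrees away from the robot, no side walls. Origin on its top surface, mid-width, in the corner with the backstop, 45 mm above the bench; x up the slope, y left, z square out of the deck. Backstop: 6 mm wall at x = -6 to 0, 36 mm high. Blanks may not slide by themselves: push them against it.
- keeper (a joint): Keeper arm's hinge, rad: 0 = shut (arm level, its flat tongue above the deck), 1.75 = open (just past upright, leaning outwards on its stop). Axis along rack x through keeper_pivot; the free end rises as the value grows. Balance point about 0.72: below it falls shut, above it falls open by itself, lightly damped. About 1 to 2 N at the grip lifts it.
- keeper_grip (a point): Centre of the black rubber grip at the keeper's free end: 60 mm long along the arm, 20 mm wide (along rack x), 20 mm thick; 238 mm from the pivot. Shut, it is at rack x = -45, y = +108, z = 105 mm; it swings in the rack's y-z plane. Pinched across its width (along rack x) it swings away between the fingers when released.
- keeper_pivot (a point): Point on the keeper's hinge axis, fixed to the rack, 105 mm above the bench, at rack x = -45, y = -130 mm. A round dark steel weight, 52 mm across, stands 55 mm above it when shut and swings outwards (rack -y) with the arm.
- wide_blank: Loose flat aluminium blank, 110 x 60 x 14 mm (x, y, z), about 0.25 kg, lying on the bench. Origin: centre of its underside; x along its length. In place its origin is 55 mm up the deck from the backstop.
- narrow_blank: Loose flat aluminium blank, 110 x 40 x 14 mm (x, y, z), about 0.17 kg, lying on the bench. Origin: centre of its underside; x along its length. In place it lies on the wide blank, its origin 55 mm up-slope from the backstop and 14 mm out from the deck.
- flange: Bystander: dark steel pipe flange, 100 mm across, 40 mm high, origin at its foot.
- screwdriver: Bystander: screwdriver lying on the bench.
- tin: Bystander: closed tin, 80 mm across, 100 mm high, origin at its foot.
Not all that is in view belongs to the job. Leave any brown or orange look-alike of the narrow_blank alone.

How it is judged:
By the outcome, as a careful person would: the job done as asked, in the order asked, and still so for the second after the job is handed in, with the robot touching nothing.
It also fails if it takes over 69 s, if anything falls off the work surface, if the arm or the gripper's body presses on something with over 40 N, if the wrist force passes 120 N, or if a joint passes its speed limit or range.

ROBOT

A 7-joint arm with a two-finger parallel gripper is mounted at the origin on the work surface. World frame = base frame: x ahead of the robot, y to its left, z up, the work surface at z = 0. Lengths are in m, angles in rad, forces in N, time in s.
With the tool pointing down it reaches from about 0.4 to 0.85 m from the base axis. Payload 10.4 kg.
Tool frame: the origin (TCP) lies at the very end of the fingers, on their centre line; the grasp point (between the pads) lies 19 mm behind it; z points along the fingers, y is the line along which they close (so a half turn about z gives the same grasp; the last joint's range is limited). The gripper opens to 87 mm and grips with 3 to 60 N. Pads are 19 mm wide; open, the fingers measure 117 mm over their backs; the gripper's body (75 mm by 190 mm) begins 51 mm behind the grasp point.
Start: joints at [-0.023, 0.332, -0.065, 1.46, 0.022, 1.35, -0.088], TCP at [0.625, 0, 0.223] pointing down, gripper open.
Joint ranges: [-2.6, 2.6], [-0.5, 2.12], [-1.47, 1.34], [0.16, 2.42], [-1.27, 4.41], [0.06, 2.06], [-2.6, 2.6]. Speed limits (rad/s): [2.22, 2.22, 2.79, 2.79, 3.14, 3.14, 3.14].

INTERFACE

Orientations are given as a unit quaternion [x, y, z, w].
In Python, from bench import * gives the robot as it stands.
- The arm moves only by the tool step_arm, never from a script. Its arguments are lists of equal length, an entry for each row: "delta_pos": the shift along the world's x, y, z in units of 25 mm (1.0 is 25 mm), a list of three; "turn": the turn about the world's z in units of 0.12 rad (1.0 is 0.12 rad). In form: {"delta_pos": [[tx, ty, tz], ...], "turn": [turn, ...]}. A call has 1 to 12 rows; each row shifts and turns the commanded pose from where the row before left it; what a row does not reach is not made up. A row lasts 1/10 s, in which the tool goes at most 50 mm and 8.59 degrees, less where a joint would pass 70% of its speed; a pose out of reach is approached as far as the arm can. A call with a number of a shift or a turn outside -1 to 1 is refused whole. A call with a gripper value outside its range is refused whole. "grip" is the closure, from 0 (fully open) to 1 (shut), set as the call begins (left out, the last holds). The fingers move at their own pace and stop on an object; "newtons" is the grip in N (left out, the last holds). Time passes only in rows, so rows that do not move let the fingers close. It gives the time, the measured TCP pose, the force, the opening and the grip force at its end, in the units of the state.
- read_state(): the state, without advancing time (a new reading comes with each control period).
- camera(name): name is "scene" or "side" or "wrist"; returns a dict with "image" (400x640x3 uint8, red, green, blue), "z_map" (400x640 float32, m along the optical axis (not along the pixel's ray), 0 where there is no reading), "mtx" (3x3 intrinsics, pixels), "view" (4x4, takes a point from world to camera coordinates). Camera axes: x right, y up, looking along -z (the intrinsics and any distortion apply to the point x, -y, -z); pixel columns grow to the right and rows downward; lengths in m; the calibration is good to about 2 mm. A picture is of the moment at which its call begins.
- close_job(): hands the job in; it is judged then, once.
The state is a dict: "time": time; "joint_positions": joint angles; "joint_vel": joint speeds; "joint_torque": joint torques, N m; "ee_pos": TCP position; "eef_rot": TCP orientation; "ft_force": force on the tool from outside, world axes, zero at the start; "torque": the same for the moment, N m; "width": finger opening in m; "grip_force": force on a finger pad.
Only numpy, scipy, OpenCV 4.12 (cv2) and the standard library are available. Lean on these libraries where they do the work, as an engineer would, in place of code of your own. Each camera call takes 0.05 s, during which the arm holds its last target. There are 200 camera calls.

## Working session

There is one attempt and no reset: what is moved stays moved. The work goes in short steps, Python scripts to look and compute and a tool call to move; the robot and the scene stay as the last step left them, time stands still between calls to the robot, and variables do not carry over. Pictures are saved under pics/ and viewed, at most 13 in all, crops included, and the job is handed in when it is done.

Besides the shell and the picture viewer there is one more tool, called after ">>>" by a JSON object that holds its "name" and its "arguments". step_arm: Moves the arm, as the interface text tells. Shifts and turns lie within -1 to 1; 1 stands for 25 mm of shift or 0.12 rad of turn. Its arguments: {"type":"object","properties":{"delta_pos":{"type":"array"},"turn":{"type":"array"},"grip":{"type":"number"},"newtons":{"type":"number"}},"required":["delta_pos","turn"]}

```bash
mkdir -p pics; ls
python3 - <<'E'
from bench import *
import cv2,numpy as np
s=read_state(); print({k:np.round(v,3) for k,v in s.items()})
for n in("scene","side"):
    c=camera(n); np.savez(f"/tmp/{n}0.npz",**c); cv2.imwrite(f"pics/{n}0.png",c["image"][:,:,::-1]); print(n,c["mtx"].round(1).tolist(),c["view"].round(3).tolist(), [k for k in c])
E
```

```text
pics
{'time': np.float64(0.0), 'joint_positions': array([-0.023,  0.333, -0.065,  1.461,  0.022,  1.35 , -0.089]), 'joint_vel': array([ 0.002,  0.001,  0.   ,  0.002, -0.001,  0.001, -0.   ]), 'joint_torque': array([-0.0000e+00, -6.2325e+01,  2.4000e-02, -3.8989e+01, -6.1000e-02,
        4.0000e-02,  0.0000e+00]), 'ee_pos': array([0.625, 0.   , 0.222]), 'eef_rot': array([ 0.707,  0.707, -0.001, -0.   ]), 'ft_force': array([ 0.437, -0.094, -1.164]), 'torque': array([ 0.043, -0.005,  0.008]), 'grip_force': np.float64(0.0), 'width': np.float64(0.087)}
scene [[380.1, 0.0, 313.9], [0.0, 380.1, 191.7], [0.0, 0.0, 1.0]] [[-0.786, 0.618, 0.017, 0.409], [-0.494, -0.644, 0.583, 0.155], [0.371, 0.45, 0.812, -1.53], [0.0, 0.0, 0.0, 1.0]] ['image', 'z_map', 'mtx', 'view']
side [[429.8, 0.0, 315.8], [0.0, 429.8, 200.1], [0.0, 0.0, 1.0]] [[0.742, -0.67, -0.014, -0.397], [0.533, 0.578, 0.618, -0.341], [-0.406, -0.466, 0.786, -1.293], [0.0, 0.0, 0.0, 1.0]] ['image', 'z_map', 'mtx', 'view']
```

View pics/scene0.png

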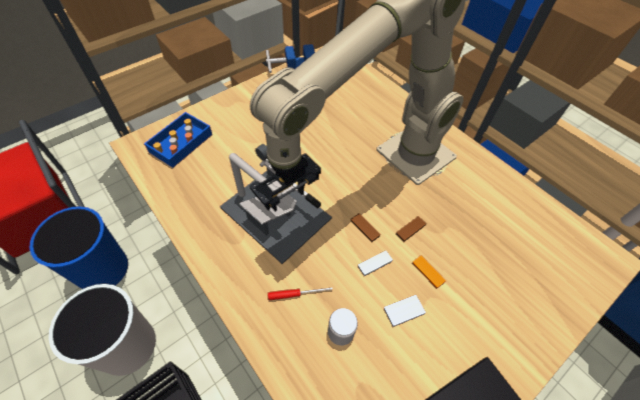

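View pics/side0.png

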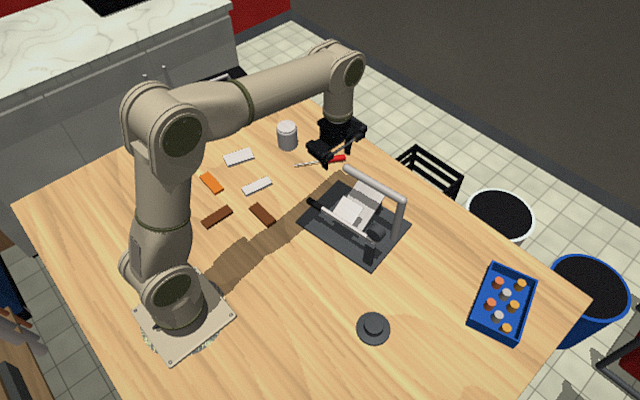

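Scene view: the two light blanks lie at px (376,263) narrow and (405,310) wide, with brown and orange look-alikes nearby. The side view shows the rack at (355,225), black keeper grip at ~(313,202), crossbar (345,170)-(400,205), and flange at (373,328).

```bash
cat > h.py <<'E'
import numpy as np,cv2
def load(n): return dict(np.load(f"/tmp/{n}.npz"))
def ray(c,uv):
    uv=np.atleast_2d(uv).astype(float);K=c["mtx"];R=c["view"][:3,:3];t=c["view"][:3,3]
    d=np.c_[(uv[:,0]-K[0,2])/K[0,0],-(uv[:,1]-K[1,2])/K[1,1],-np.ones(len(uv))]
    return -R.T@t,d@R
def plane(c,uv,z):
    o,d=ray(c,uv);return o+d*((z-o[2])/d[:,2])[:,None]
def depth(c,uv):
    o,d=ray(c,uv);q=np.atleast_2d(uv).astype(int);return o+d*c["z_map"][q[:,1],q[:,0]][:,None]
def tri(c1,u1,c2,u2):
    o1,d1=ray(c1,u1);o2,d2=ray(c2,u2);out=[]
    for a,b in zip(d1,d2):
        s=np.linalg.lstsq(np.c_[a,-b],o2-o1,rcond=None)[0];p,q=o1+s[0]*a,o2+s[1]*b
        out.append(np.r_[(p+q)/2,np.linalg.norm(p-q)])
    return np.array(out)
def proj(c,p):
    p=np.atleast_2d(p)@c["view"][:3,:3].T+c["view"][:3,3];K=c["mtx"]
    return np.c_[K[0,2]-K[0,0]*p[:,0]/p[:,2],K[1,2]+K[1,1]*p[:,1]/p[:,2]]
def cloud(c):
    v,u=np.nonzero(c["z_map"]>0);P=depth(c,np.c_[u,v]);return P,c["image"][v,u]
E
python3 - <<'E'
from h import *
for n in("scene0","side0"):
    c=load(n);P,C=cloud(c);im=c["image"]
    hsv=cv2.cvtColor(im,cv2.COLOR_RGB2HSV);m=((hsv[...,1]<40)&(hsv[...,2]>185)).astype(np.uint8)
    cs,_=cv2.findContours(m,0,2)
    for k in cs:
        if 100<cv2.contourArea(k)<1500:
            W=plane(c,k[:,0]+0.0,.014)
            if abs(W[:,1]).max()>.9 or W[:,0].min()<.2 or W[:,0].max()>1.2: continue
            r=cv2.minAreaRect((W[:,:2]*1000).astype(np.float32))
            cen=k[:,0].mean(0);z=np.median(depth(c,k[:,0])[:,2])
            print(n,"blank?",cen.round(),r[0],r[1],r[2],"z(depth)",z.round(4))
    # base plate: points at z~12mm that are dark
    s=(abs(P[:,2]-.012)<.004)&(C.max(1)<110)&(P[:,0]>.4)&(P[:,0]<1)&(abs(P[:,1])<.5)
    r=cv2.minAreaRect((P[s][:,:2]*1000).astype(np.float32));print("plate",s.sum(),r,cv2.boxPoints(r).round().tolist())
    # deck
    s=(P[:,2]>.03)&(P[:,2]<.13)&(P[:,0]>.5)&(P[:,0]<.9)&(abs(P[:,1])<.3);print("mid",s.sum(),P[s].mean(0))
E
```

```text
scene0 blank? [343. 321.] (670.9851684570312, 329.788818359375) (76.1837158203125, 77.0502700805664) 50.398231506347656 z(depth) 0.0999
scene0 blank? [404. 310.] (502.71539306640625, 417.4684753417969) (59.522891998291016, 108.98455047607422) 72.90544891357422 z(depth) 0.0152
scene0 blank? [374. 262.] (465.8170471191406, 250.3336639404297) (38.68381118774414, 109.27506256103516) 79.69589233398438 z(depth) 0.0147
scene0 blank? [256. 210.] (665.4689331054688, -153.5183868408203) (28.07790756225586, 118.72822570800781) 8.740351676940918 z(depth) 0.1024
scene0 blank? [247. 167.] (579.9701538085938, -341.66839599609375) (20.186243057250977, 185.79469299316406) 8.458443641662598 z(depth) 0.2272
plate 2901 ((576.3416137695312, 51.974578857421875), (334.8700866699219, 655.1071166992188), 2.0502820014953613) [[397.0, 373.0], [421.0, -281.0], [755.0, -269.0], [732.0, 385.0]]
mid 1357 [ 0.62853714 -0.10850166  0.08627496]
side0 blank? [551. 385.] (616.29541015625, -843.1519165039062) (76.045166015625, 44.45751190185547) 0.0840279683470726 z(depth) -0.7514
side0 blank? [539. 376.] (615.855285644
[... 1420 characters left out ...]
078, 109.01046752929688) 79.67166137695312 z(depth) 0.0117
side0 blank? [374. 182.] (791.1412353515625, -35.84222412109375) (19.84024429321289, 265.94097900390625) 8.845172882080078 z(depth) 0.226
side0 blank? [238. 156.] (498.57342529296875, 413.32403564453125) (58.79103088378906, 108.08873748779297) 73.40969848632812 z(depth) 0.0116
side0 blank? [286. 125.] (748.2305908203125, 421.00189208984375) (67.16754150390625, 74.82017517089844) 47.06389236450195 z(depth) 0.0982
plate 2770 ((583.423095703125, -43.242218017578125), (857.2030029296875, 384.3444519042969), 84.98136901855469) [[354.0, -453.0], [737.0, -487.0], [812.0, 367.0], [429.0, 401.0]]
mid 2090 [ 0.59656268 -0.14049265  0.09481046]
```

Run:
```python
from h import *
a=np.radians(8.7);R=np.array([[np.cos(a),np.sin(a)],[-np.sin(a),np.cos(a)]])
for n in("scene0","side0"):
    c=load(n);P,C=cloud(c);Q=P.copy();Q[:,:2]=P[:,:2]@R.T
    s=(P[:,0]>.45)&(P[:,0]<.9)&(P[:,1]>-.4)&(P[:,1]<.2);Q=Q[s];C=C[s]
    f=lambda v:np.percentile(v*1000,[1,5,50,95,99]).round(1).tolist()
    t=(Q[:,2]>.19)&(Q[:,2]<.245)&(C.min(1)>90)&(C.max(1)-C.min(1).astype(int)<30)
    if t.sum(): print(n,"tube",t.sum(),"u",f(Q[t,0]),"v",f(Q[t,1]),"z",f(Q[t,2]))
    t=(Q[:,2]>.009)&(Q[:,2]<.018)&(C.max(1)<110)
    print(" plate u",f(Q[t,0]),"v",f(Q[t,1]),t.sum())
    t=(Q[:,2]>.04)&(Q[:,2]<.13)&(C.min(1)>120)&(C.max(1)-C.min(1).astype(int)<30)
    print(" bright u",f(Q[t,0]),"v",f(Q[t,1]),"z",f(Q[t,2]))
    t=(Q[:,2]>.075)&(Q[:,2]<.14)&(C.max(1)<45)
    print(" blackgrip u",f(Q[t,0]),"v",f(Q[t,1]),"z",f(Q[t,2]),t.sum())
c=load("side0");i=c["image"][140:280,270:420,::-1];cv2.imwrite("pics/crop1.png",cv2.resize(i,None,fx=4,fy=4,interpolation=cv2.INTER_CUBIC))
```

```text
scene0 tube 367 u [608.8, 611.5, 622.9, 631.7, 645.8] v [-343.6, -335.6, -254.5, -147.8, -101.4] z [215.8, 219.7, 227.2, 231.1, 232.3]
 plate u [474.6, 486.5, 621.8, 703.5, 708.5] v [-351.6, -333.7, -127.4, -47.8, -41.5] 2987
 bright u [505.3, 511.5, 654.4, 685.5, 687.4] v [-310.9, -252.6, -178.8, -147.1, -127.2] z [46.2, 57.0, 104.4, 117.9, 128.6]
 blackgrip u [505.2, 506.6, 516.3, 665.7, 674.3] v [-152.8, -150.8, -89.2, -64.2, -62.9] z [76.1, 85.3, 114.0, 118.4, 119.7] 91
side0 tube 550 u [599.9, 601.2, 608.6, 621.9, 624.4] v [-355.7, -349.0, -250.7, -144.1, -133.6] z [200.9, 212.5, 223.9, 228.9, 230.5]
 plate u [459.4, 464.8, 529.7, 688.5, 701.2] v [-360.5, -354.1, -217.1, -53.8, -44.6] 2250
 bright u [499.5, 502.3, 575.6, 669.7, 673.8] v [-297.8, -257.1, -215.5, -154.5, -137.8] z [45.2, 55.3, 106.6, 126.2, 129.3]
 blackgrip u [472.4, 473.2, 495.9, 511.3, 513.5] v [-348.0, -346.6, -114.7, -74.2, -68.4] z [76.6, 82.7, 110.7, 118.1, 120.1] 176
```

View pics/crop1.png

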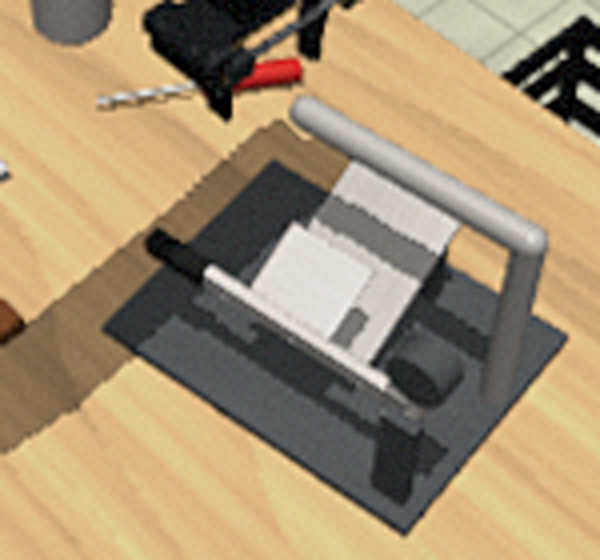

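Run:
```python
from h import *
c=load("side0");px=np.array([[275,160],[568,335],[405,535],[103,328]])/4+[270,140]
W=plane(c,px,.012)[:,:2]*1000;M=np.array([[155,160],[155,-160],[-90,-160],[-90,160.]])
T,_=cv2.estimateAffinePartial2D(M,W);print(W.round(),"rack origin",T[:,2].round(1),"yaw",np.degrees(np.arctan2(T[1,0],T[0,0])),"scale",np.hypot(*T[:,0]))
c=load("scene0")
i=c["image"][130:280,200:350,::-1];cv2.imwrite("pics/crop2.png",cv2.resize(i,None,fx=4,fy=4,interpolation=cv2.INTER_CUBIC))
```

```text
[[ 703.   59.]
 [ 749. -253.]
 [ 507. -292.]
 [ 461.   22.]] rack origin [ 574.1 -120.9] yaw 8.734026353248753 scale 0.988988199743009
```

View pics/crop2.png

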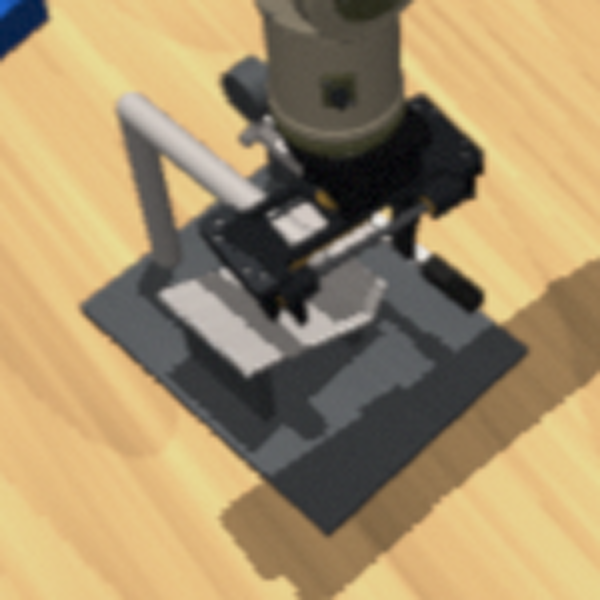

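Scene crop: three plate corners at crop (80,306), (330,530), (527,350); grip from crop (425,262) to (478,298).

Run:
```python
from h import *
S=load("side0");c=load("scene0");px=np.array([[80,306],[330,528],[527,348]])/4+[200,130]
W=plane(c,px,.012)[:,:2]*1000;M=np.array([[155,-160],[155,160],[-90,160.]])
T,_=cv2.estimateAffinePartial2D(M,W);print(W.round(),"rack origin",T[:,2].round(1),"yaw",np.degrees(np.arctan2(T[1,0],T[0,0])),"scale",np.hypot(*T[:,0]))
a=np.array([[476,295],[425,260]])/4+[200,130];b=np.array([[155,244],[203,272]])/4+[270,140]
print("grip end, inner",tri(c,a,S,b).round(4))
# plate corners across views
a=px;b=np.array([[568,335],[275,160],[103,328]])/4+[270,140];print(tri(c,a,S,b).round(4))
```

```text
[[ 753. -244.]
 [ 702.   66.]
 [ 467.   32.]] rack origin [ 577.5 -113.6] yaw 9.337353682710871 scale 0.9829535874223047
grip end, inner [[ 0.5085  0.0061  0.1029  0.0035]
 [ 0.5192 -0.0448  0.1047  0.0016]]
[[ 0.7529 -0.2502  0.0047  0.0028]
 [ 0.7032  0.0628  0.0077  0.0052]
 [ 0.4639  0.0273  0.0035  0.0029]]
```

>>> {"name": "step_arm", "arguments": {"delta_pos": [[-0.75,-0.04,0],[-0.75,-0.04,0],[-0.75,-0.04,0],[-0.75,-0.04,0],[-0.75,-0.04,0],[-0.75,-0.02,0],[0,0,0],[0,0,0]], "turn": [0.22,0.22,0.22,0.22,0.22,0.2,0,0]}}

```text
time: 0.9
ee_pos: [0.5126, -0.0055, 0.2226]
eef_rot: [0.65, 0.76, 0.0, 0.0]
ft_force: [-0.4, -0.1, -0.5]
width: 0.087
grip_force: 0.0
```

Run:
```python
from bench import *
from h import *
s=read_state();print(s["time"],s["ee_pos"],s["eef_rot"],s["width"])
c=camera("wrist");np.savez("/tmp/w1.npz",**c);cv2.imwrite("pics/w1.png",c["image"][:,:,::-1])
yaw=np.radians(8.9);u=np.array([np.cos(yaw),np.sin(yaw)]);v=np.array([-u[1],u[0]]);O=np.array([.576,-.117])
for p in[(-45,108,115),(-35,78,115),(-55,138,115),(0,0,45),(65,78,215)]:
    q=np.r_[O+(p[0]*u+p[1]*v)/1000,p[2]/1000];print(p,q.round(3),proj(c,q).round())
```

```text
0.9 [ 0.51258884 -0.00550854  0.22263296] [6.50030124e-01 7.59908418e-01 1.15299839e-04 1.42555445e-04] 0.08704280740927826
(-45, 108, 115) [ 0.515 -0.017  0.115] [[314. 208.]]
(-35, 78, 115) [ 0.529 -0.045  0.115] [[325. 237.]]
(-55, 138, 115) [0.5   0.011 0.115] [[303. 177.]]
(0, 0, 45) [ 0.576 -0.117  0.045] [[350. 270.]]
(65, 78, 215) [ 0.628 -0.03   0.215] [[482. 302.]]
```

View pics/w1.png

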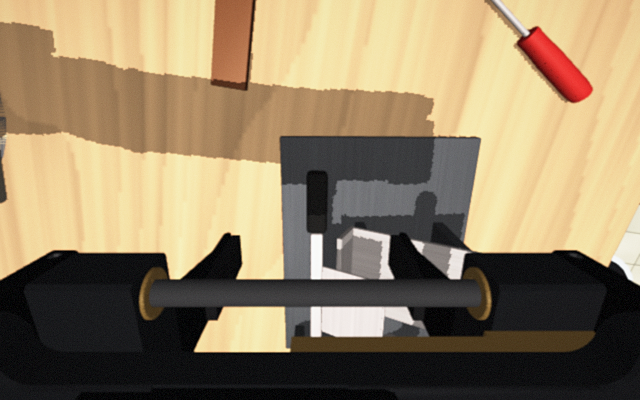

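Wrist view: black grip spans px (307–327, 171–233), fingertips at columns ~232 and ~400, so it is centred between the fingers. I'll descend and pinch.

>>> {"name": "step_arm", "arguments": {"delta_pos": [[0.02,0.1,-0.8],[0.02,0.1,-0.8],[0,0,-0.8],[0,0,-0.8],[0,0,-0.8],[0,0,-0.7],[0,0,-0.4],[0,0,0]], "turn": [0,0,0,0,0,0,0,0]}}

```text
time: 1.75
ee_pos: [0.513, -0.0005, 0.0937]
eef_rot: [0.65, 0.76, -0.001, -0.001]
ft_force: [0.3, -0.7, -0.7]
width: 0.0871
grip_force: 0.0
```

>>> {"name": "step_arm", "arguments": {"delta_pos": [[0,0,0],[0,0,0],[0,0,0],[0,0,0],[0,0,0],[0,0,0]], "turn": [0,0,0,0,0,0], "grip": 1, "newtons": 12}}

```text
time: 2.35
ee_pos: [0.5136, -0.0005, 0.0952]
eef_rot: [0.65, 0.76, 0.0, 0.0]
ft_force: [-0.6, 0.4, 0.0]
width: 0.047
grip_force: 0.0
```

>>> {"name": "step_arm", "arguments": {"delta_pos": [[0,0,0],[0,0,0],[0,0,0],[0,0,0],[0,0,0],[0,0,0]], "turn": [0,0,0,0,0,0]}}

```text
time: 2.95
ee_pos: [0.5137, -0.0005, 0.0951]
eef_rot: [0.65, 0.76, 0.0, 0.0]
ft_force: [2.1, 0.2, -0.7]
width: 0.0201
grip_force: 12.0
```

Run:
```python
import numpy as np
a=np.radians(8.9);r=np.hypot(.250,0);p=np.array([-np.sin(a),np.cos(a)])
for q0,q1 in [(i*.1,i*.1+.1) for i in range(13)]:
    dy=r*(np.cos(q1)-np.cos(q0));dz=r*(np.sin(q1)-np.sin(q0));print(round(q1,1),(np.r_[p*dy,dz]/.025).round(2).tolist())
```

```text
0.1 [0.01, -0.05, 1.0]
0.2 [0.02, -0.15, 0.99]
0.3 [0.04, -0.24, 0.97]
0.4 [0.05, -0.34, 0.94]
0.5 [0.07, -0.43, 0.9]
0.6 [0.08, -0.52, 0.85]
0.7 [0.09, -0.6, 0.8]
0.8 [0.11, -0.67, 0.73]
0.9 [0.12, -0.74, 0.66]
1.0 [0.13, -0.8, 0.58]
1.1 [0.13, -0.86, 0.5]
1.2 [0.14, -0.9, 0.41]
1.3 [0.15, -0.94, 0.32]
```

>>> {"name": "step_arm", "arguments": {"delta_pos": [[0,-0.01,0.5],[0,-0.04,0.5],[0.01,-0.07,0.5],[0.01,-0.08,0.49],[0.02,-0.11,0.49],[0.02,-0.13,0.48],[0.03,-0.16,0.48],[0.03,-0.18,0.46],[0.03,-0.21,0.45],[0.04,-0.22,0.45]], "turn": [0,0,0,0,0,0,0,0,0,0]}}

```text
time: 3.95
ee_pos: [0.5182, -0.0311, 0.2159]
eef_rot: [0.65, 0.76, -0.0, -0.0]
ft_force: [5.0, -0.2, -1.5]
width: 0.0197
grip_force: 12.0
```

>>> {"name": "step_arm", "arguments": {"delta_pos": [[0.04,-0.26,0.43],[0.04,-0.26,0.42],[0.04,-0.3,0.4],[0.04,-0.3,0.4],[0.05,-0.33,0.37],[0.05,-0.34,0.36],[0.06,-0.37,0.33],[0.06,-0.37,0.33],[0.06,-0.4,0.29],[0.06,-0.4,0.29],[0.06,-0.43,0.25],[0.06,-0.43,0.25]], "turn": [0,0,0,0,0,0,0,0,0,0,0,0]}}

```text
time: 5.15
ee_pos: [0.5341, -0.1365, 0.3185]
eef_rot: [0.65, 0.76, 0.0, 0.0]
ft_force: [6.3, 0.1, -1.6]
width: 0.0201
grip_force: 12.0
```

>>> {"name": "step_arm", "arguments": {"delta_pos": [[0,0,0],[0,0,0.1],[0,0.1,0.2],[0,0.2,0.3],[0,0.4,0.3],[0,0.8,0.3],[-0.2,1,0.3],[-0.2,1,0],[-0.3,1,0]], "turn": [0,0,0,0,0,0,0,0,0], "grip": 0}}

```text
time: 6.05
ee_pos: [0.516, -0.0209, 0.3564]
eef_rot: [0.649, 0.76, 0.0, 0.0]
ft_force: [-0.1, -0.5, -0.6]
width: 0.0829
grip_force: 0.0
```

Run:
```python
from bench import *
from h import *
s=read_state();print(s["time"],s["ee_pos"],s["joint_positions"].round(2),s["ft_force"].round(1))
c=camera("side");np.savez("/tmp/s1.npz",**c);i=c["image"][100:290,260:440,::-1];cv2.imwrite("pics/s1.png",cv2.resize(i,None,fx=3,fy=3))
```

```text
6.05 [ 0.51604504 -0.02087744  0.3564286 ] [ 0.02  0.06 -0.07  1.51  0.    1.57  0.11] [-0.1 -0.5 -0.6]
```

View pics/s1.png

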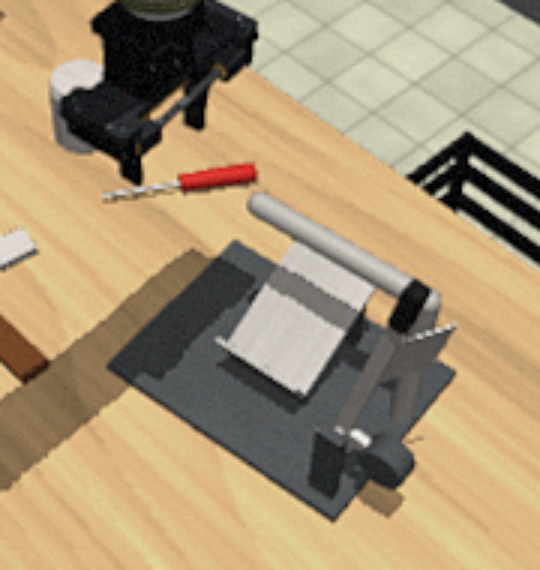

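The side view shows the keeper standing open with its grip at crop (410,305), and the deck is clear. Next I'll move over the wide blank.

>>> {"name": "step_arm", "arguments": {"delta_pos": [[-0.11,0.9,-0.3],[-0.11,0.9,-0.3],[-0.11,0.9,-0.4],[-0.11,0.9,-0.4],[-0.11,0.9,-0.4],[-0.11,0.9,-0.4],[-0.11,0.9,-0.4],[-0.11,0.9,-0.4],[-0.11,0.9,-0.4],[-0.11,0.9,-0.4]], "turn": [0.46,0.46,0.46,0.46,0.46,0.46,0.46,0.46,0.46,0.46]}}

```text
time: 7.1
ee_pos: [0.4885, 0.2039, 0.2597]
eef_rot: [0.416, 0.909, 0.0, -0.0]
ft_force: [0.3, 0.2, 0.1]
width: 0.0869
grip_force: 0.0
```

>>> {"name": "step_arm", "arguments": {"delta_pos": [[-0.11,0.9,-0.4],[-0.11,0.9,-0.4],[-0.11,0.9,-0.4],[-0.11,0.9,-0.4],[-0.11,0.9,-0.4],[-0.11,0.9,-0.4],[-0.11,0.9,-0.4],[-0.11,0.9,-0.4],[-0.11,0.8,-0.4],[-0.1,0.8,-0.2],[0,0,0],[0,0,0]], "turn": [0.47,0.47,0.47,0.47,0.47,0.47,0.47,0.47,0.47,0.47,0,0]}}

```text
time: 8.3
ee_pos: [0.4611, 0.4227, 0.1649]
eef_rot: [0.148, 0.989, -0.0, -0.0]
ft_force: [-0.4, -0.4, 0.4]
width: 0.0871
grip_force: 0.0
```

Run:
```python
from bench import *
from h import *
s=read_state();print(s["time"],s["ee_pos"],s["joint_positions"].round(2),s["eef_rot"].round(3))
for n in("wrist","scene","side"):
    c=camera(n);np.savez(f"/tmp/{n}2.npz",**c)
c=load("wrist2")
hsv=cv2.cvtColor(c["image"],cv2.COLOR_RGB2HSV);m=((hsv[...,1]<40)&(hsv[...,2]>185)).astype(np.uint8)
for k in cv2.findContours(m,0,2)[0]:
    if cv2.contourArea(k)>400:
        W=plane(c,k[:,0],.014);print(cv2.minAreaRect((W[:,:2]*1000).astype(np.float32)),k[:,0].mean(0),k[:,0].max(0),np.median(depth(c,k[:,0])[:,2]))
cv2.imwrite("pics/w2.png",c["image"][:,:,::-1])
i=load("scene2")["image"][120:270,210:360,::-1];cv2.imwrite("pics/sc2.png",cv2.resize(i,None,fx=4,fy=4,interpolation=cv2.INTER_CUBIC))
```

```text
8.3 [0.46113987 0.42265995 0.16494315] [-0.46  0.41 -0.46  1.51  0.19  1.26  0.33] [ 0.148  0.989 -0.    -0.   ]
((475.3992004394531, 248.72897338867188), (38.730247497558594, 86.69628143310547), 80.61614990234375) [167.2745098  232.14705882] [194 273] 0.01349939220858637
```

View pics/w2.png

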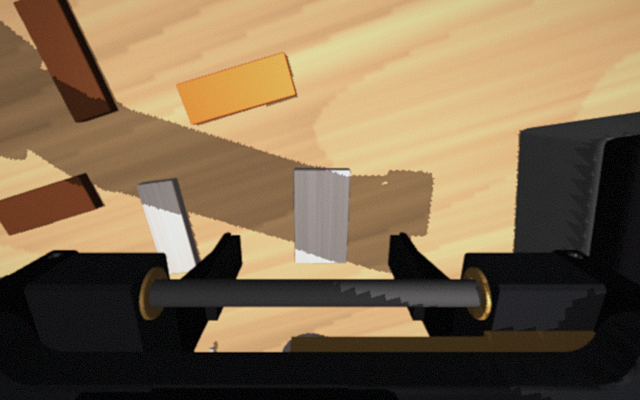

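View pics/sc2.png

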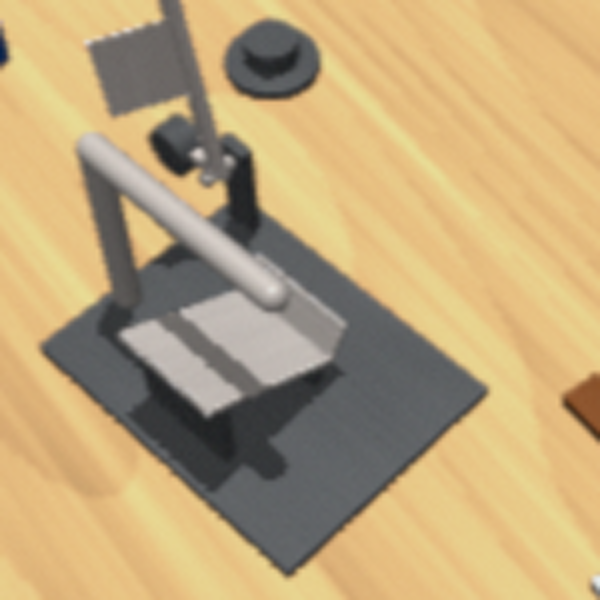

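Wrist view: the wide blank spans cols 295–349 and rows 168–262 with the fingers clear on both sides. In the scene crop the deck's upper edge runs (120,330)–(208,415), with the backstop's y+ top corner at (347,325).

Run:
```python
from h import *
w=load("wrist2");W=plane(w,[[295,169],[349,169],[347,261],[296,261]],.014)*1000
print(W.round(1).tolist());r=cv2.minAreaRect(W[:,:2].astype(np.float32));print(r)
m=np.array([[322,215.]]);print("depth centre",depth(w,m))
c=load("scene2");S=load("s1");S2=load("side2")
a=np.array([[208,415],[120,330],[347,325],[272,293],[488,392],[288,575],[42,348]])/4+[210,120]
b=np.array([[298,243],[373,290],[217,340],[255,200],[108,368],[236,240],[455,373]])/3+[260,100]
names=["deckU+ (131.6,55,115)","deckU- (131.6,-55,115)","stop+ (-17..-22,55,77)","tube end (65,78,215)","plate(-90,160)","plate(155,160)","plate(155,-160)"]
M=np.array([[131.6,55,115],[131.6,-55,115],[-19,55,78],[65,78,215],[-90,160,12],[155,160,12],[155,-160,12]])
X=tri(c,a,S,b)*1000
for n,x in zip(names,X):print(n,x.round(1))
from scipy.optimize import least_squares
f=lambda p:((M[:,:2]@np.array([[np.cos(p[2]),np.sin(p[2])],[-np.sin(p[2]),np.cos(p[2])]])+p[:2])-X[:,:2]).ravel()
s=least_squares(f,[576,-117,.155],loss="soft_l1",f_scale=2);print(s.x,np.degrees(s.x[2]),s.fun.reshape(-1,2).round(1).tolist())
```

```text
[[441.1, 407.7, 14.0], [457.6, 461.7, 14.0], [561.3, 431.3, 14.0], [544.1, 375.1, 14.0]]
((501.0434265136719, 419.0245361328125), (58.76008605957031, 108.04139709472656), 72.98285675048828)
depth centre [[0.49907989 0.41986823 0.01267774]]
deckU+ (131.6,55,115) [ 6.974e+02 -4.530e+01  9.930e+01  1.000e-01]
deckU- (131.6,-55,115) [ 708.8 -153.1  103.2    5.1]
stop+ (-17..-22,55,77) [548.  -65.7  69.4   4.5]
tube end (65,78,215) [630.1 -38.7 216.4   2.3]
plate(-90,160) [464.3  28.2  -1.7   4.7]
plate(155,160) [706.5  65.4   3.    3.8]
plate(155,-160) [ 752.1 -249.8    1.3    3.3]
[ 5.75393282e+02 -1.17317046e+02  1.43374705e-01] 8.21476550016839 [[0.4, 1.3], [4.7, 0.2], [0.8, 0.1], [-1.5, 7.9], [-0.8, -0.0], [-0.6, -2.2], [-0.5, -3.8]]
```

Run:
```python
from h import *
a=np.radians(8.6);R=np.array([[np.cos(a),np.sin(a)],[-np.sin(a),np.cos(a)]])
O=np.array([.576,-.116])
for n in("scene2","side2"):
    c=load(n);P,C=cloud(c);Q=P.copy();Q[:,:2]=(P[:,:2]-O)@R.T
    s=(abs(Q[:,1])<.05)&(Q[:,0]>.005)&(Q[:,0]<.12)&(Q[:,2]>.03)&(Q[:,2]<.14)
    A=Q[s];k=np.polyfit(A[:,0],A[:,2],1);res=A[:,2]-np.polyval(k,A[:,0]);g=abs(res)<.008;k=np.polyfit(A[g,0],A[g,2],1)
    print(n,s.sum(),"slope",np.degrees(np.arctan(k[0])),"z at 0",k[1],"y-slope",np.polyfit(A[g,1],(A[:,2]-np.polyval(k,A[:,0]))[g],1)[0])
    d=(abs(Q[:,2]-np.polyval(k,Q[:,0]))<.006)&(Q[:,0]>.06)&(Q[:,0]<.16)&(abs(Q[:,1])<.09)&(Q[:,2]>.06)
    e=Q[d];b=(e[:,0]>.07)&(e[:,0]<.125)
    print("  deck y range",np.percentile(e[b,1],[1,50,99]).round(4),"x top",np.percentile(e[:,0],99).round(4))
    t=(Q[:,2]>.19)&(Q[:,2]<.245)&(Q[:,0]>.03)&(Q[:,0]<.11)&(Q[:,1]>-.13)&(Q[:,1]<.1)
    print("  tube x",np.percentile(Q[t,0],[1,50,99]).round(4),"ymax",np.percentile(Q[t,1],99.5).round(4),"z top",np.percentile(Q[t,2],98).round(4),"yaw",np.degrees(np.arctan(np.polyfit(Q[t,1],Q[t,0],1)[0])).round(2))
    p=(Q[:,2]>.06)&(Q[:,2]<.085)&(Q[:,0]<-.005)&(Q[:,0]>-.035)&(abs(Q[:,1])<.065)
    if p.sum():print("  stop top x",np.percentile(Q[p,0],[2,50,98]).round(4),"z",np.percentile(Q[p,2],[50,98]).round(4),"y",np.percentile(Q[p,1],[1,99]).round(4))
```

```text
scene2 671 slope 27.95390206587756 z at 0 0.04471098661836006 y-slope -0.0012439051649515032
  deck y range [-0.0524  0.0036  0.0557] x top 0.136
  tube x [0.056  0.0719 0.0816] ymax 0.0785 z top 0.2315 yaw -0.2
  stop top x [-0.0193 -0.0124 -0.006 ] z [0.0732 0.0799] y [-0.0515  0.0558]
side2 1118 slope 27.853384358178058 z at 0 0.04467996000198642 y-slope -0.00285505818070583
  deck y range [-0.0544 -0.003   0.0536] x top 0.1237
  tube x [0.0475 0.0553 0.0732] ymax 0.0718 z top 0.2297 yaw 0.16
  stop top x [-0.0249 -0.0214 -0.0163] z [0.0722 0.0785] y [-0.0553  0.0497]
```

>>> {"name": "step_arm", "arguments": {"delta_pos": [[0,0.28,-0.9],[0,0,-0.9],[0,0,-0.9],[0,0,-0.9],[0,0,-0.9],[0,0,-0.8],[0,0,-0.6],[0,0,-0.3],[0,0,-0.15],[0,0,0]], "turn": [0,0,0,0,0,0,0,0,0,0]}}

```text
time: 9.45
ee_pos: [0.4617, 0.4291, 0.0071]
eef_rot: [0.149, 0.989, 0.0, 0.0]
ft_force: [-0.7, 0.4, 0.6]
width: 0.0871
grip_force: 0.0
```

>>> {"name": "step_arm", "arguments": {"delta_pos": [[0,0,0],[0,0,0],[0,0,0],[0,0,0],[0,0,0],[0,0,0],[0,0,0]], "turn": [0,0,0,0,0,0,0], "grip": 1, "newtons": 50}}

```text
time: 10.15
ee_pos: [0.4616, 0.4292, 0.0071]
eef_rot: [0.149, 0.989, 0.0, 0.0]
ft_force: [1.0, 0.2, 2.5]
width: 0.0594
grip_force: 50.0
```

>>> {"name": "step_arm", "arguments": {"delta_pos": [[0,0,0.2],[0,0,0.4],[0,0,0.6],[0,0,0.8],[0,0,0.8],[0,0,0.8],[0,0,0.7],[0,0,0.5],[0,0,0.2],[0,0,0],[0,0,0]], "turn": [0,0,0,0,0,0,0,0,0,0,0]}}

```text
time: 11.25
ee_pos: [0.4612, 0.4287, 0.1311]
eef_rot: [0.149, 0.989, -0.0, -0.0]
ft_force: [-0.2, 0.3, -2.0]
width: 0.0594
grip_force: 50.0
```

Run:
```python
from bench import *
from h import *
s=read_state();print(s["time"],s["ee_pos"],s["ft_force"].round(2),s["torque"].round(3),s["width"],s["grip_force"])
p=s["ee_pos"];a=np.radians(-17)
for n in("side","scene"):
    c=camera(n);z=c["z_map"]
    for d in (.02,.05,.08,.09):   # along the blank from the grip
        q=p+[d*np.cos(a),d*np.sin(a),.007];uv=proj(c,q)[0]
        print(n,d,q.round(3),depth(c,[uv.round()])[0].round(3))
```

```text
11.25 [0.46122481 0.4286577  0.13107756] [-0.21  0.27 -2.  ] [ 0.166  0.033 -0.034] 0.05936973755317748 49.99767601490021
side 0.02 [0.48  0.423 0.138] [0.44  0.338 0.224]
side 0.05 [0.509 0.414 0.138] [0.467 0.331 0.221]
side 0.08 [0.538 0.405 0.138] [0.538 0.404 0.136]
side 0.09 [0.547 0.402 0.138] [0.548 0.405 0.135]
scene 0.02 [0.48  0.423 0.138] [0.482 0.423 0.141]
scene 0.05 [0.509 0.414 0.138] [0.511 0.414 0.14 ]
scene 0.08 [0.538 0.405 0.138] [0.535 0.404 0.136]
scene 0.09 [0.547 0.402 0.138] [0.545 0.403 0.135]
```

>>> {"name": "step_arm", "arguments": {"delta_pos": [[0.16,-0.4,0],[0.16,-0.8,0],[0.16,-1,0],[0.17,-1,0],[0.17,-1,0],[0.17,-1,0],[0.17,-1,0],[0.17,-1,0],[0.17,-1,0],[0.17,-1,0],[0.17,-1,0],[0.16,-1,0]], "turn": [0.15,0.15,0.15,0.16,0.16,0.16,0.16,0.16,0.16,0.16,0.16,0.15], "newtons": 60}}

```text
time: 12.55
ee_pos: [0.5113, 0.1479, 0.1312]
eef_rot: [0.036, 0.999, -0.0, -0.0]
ft_force: [0.9, 0.0, -2.5]
width: 0.0591
grip_force: 60.0
```

>>> {"name": "step_arm", "arguments": {"delta_pos": [[0.16,-1,0],[0.16,-1,0],[0.16,-1,0],[0.17,-1,0],[0.17,-1,0],[0.17,-1,0],[0.17,-1,0],[0.17,-1,0],[0.17,-1,0],[0.17,-0.8,0],[0.17,-0.5,0],[0.16,-0.4,0]], "turn": [0.15,0.15,0.15,0.16,0.16,0.16,0.16,0.16,0.16,0.16,0.16,0.15]}}

```text
time: 13.75
ee_pos: [0.5612, -0.1197, 0.131]
eef_rot: [-0.076, 0.997, 0.0, -0.001]
ft_force: [0.2, -0.8, -2.2]
width: 0.0588
grip_force: 60.0
```

>>> {"name": "step_arm", "arguments": {"delta_pos": [[0,0,0],[0,0,0],[0,0,0]], "turn": [0,0,0]}}

```text
time: 14.05
ee_pos: [0.5613, -0.1175, 0.1316]
eef_rot: [-0.076, 0.997, 0.0, -0.0]
ft_force: [0.7, 0.0, -3.1]
width: 0.0588
grip_force: 60.0
```

Run:
```python
from bench import *
from h import *
s=read_state();p=s["ee_pos"];q=s["eef_rot"];yaw=np.degrees(2*np.arctan2(q[1],q[0]))-90;print(s["time"],p,yaw,s["ft_force"].round(2),s["width"])
O=np.array([.576,-.116]);a=np.radians(8.6);u=np.array([np.cos(a),np.sin(a)]);v=np.array([-u[1],u[0]])
print("rack xy",(p[:2]-O)@u,(p[:2]-O)@v,"shift to rack(9,0) in units",((O+.009*u-p[:2])/.025).round(2))
for n in("side","scene"):
    c=camera(n);np.savez(f"/tmp/{n}3.npz",**c)
    for d in (.05,.08,.09):
        t=p+np.r_[d*u,.007];print(n,d,t.round(3),depth(c,[proj(c,t)[0].round()])[0].round(3))
```

```text
14.05 [ 0.56131033 -0.11749916  0.1315841 ] 98.76981925850694 [ 0.71  0.02 -3.12] 0.058825918973798526
rack xy -0.014748683912684444 0.0007143240817022214 shift to rack(9,0) in units [0.94 0.11]
side 0.05 [ 0.611 -0.11   0.139] [ 0.541 -0.171  0.255]
side 0.08 [ 0.64  -0.106  0.139] [ 0.562 -0.169  0.264]
side 0.09 [ 0.65  -0.104  0.139] [ 0.573 -0.167  0.256]
scene 0.05 [ 0.611 -0.11   0.139] [ 0.642 -0.053  0.228]
scene 0.08 [ 0.64  -0.106  0.139] [ 0.641 -0.106  0.141]
scene 0.09 [ 0.65  -0.104  0.139] [ 0.648 -0.107  0.135]
```

>>> {"name": "step_arm", "arguments": {"delta_pos": [[0.3,0.03,0],[0.34,0.03,0],[0.3,0.03,0],[0,0,-0.3],[0,0,-0.3],[0,0,-0.2],[0,0,-0.2],[0,0,-0.2],[0,0,-0.2]], "turn": [0,0,0,0,0,0,0,0,0]}}

```text
time: 15.05
ee_pos: [0.584, -0.1165, 0.0966]
eef_rot: [-0.076, 0.997, 0.0, -0.001]
ft_force: [-7.5, 0.1, 4.1]
width: 0.059
grip_force: 60.0
```

>>> {"name": "step_arm", "arguments": {"delta_pos": [[0,0,-0.2],[0,0,-0.2],[0,0,-0.2],[0,0,-0.2]], "turn": [0,0,0,0]}}

```text
time: 15.45
ee_pos: [0.5858, -0.1162, 0.0772]
eef_rot: [-0.076, 0.997, -0.0, 0.001]
ft_force: [0.6, 0.4, 3.7]
width: 0.059
grip_force: 60.0
```

>>> {"name": "step_arm", "arguments": {"delta_pos": [[0,0.02,-0.15],[0,0.02,-0.15],[0,0,-0.15],[0,0,-0.1],[0,0,-0.1],[0,0,0]], "turn": [0,0,0,0,0,0]}}

```text
time: 16.05
ee_pos: [0.5848, -0.1152, 0.0602]
eef_rot: [-0.076, 0.997, 0.0, -0.0]
ft_force: [-0.4, 0.1, 4.6]
width: 0.0588
grip_force: 60.0
```

```bash
cat > deck.py <<'E'
from bench import *
from h import *
O=np.array([.576,-.116]);a=np.radians(8.6);u=np.array([np.cos(a),np.sin(a)]);v=np.array([-u[1],u[0]])
th=np.radians(28);cs,sn=np.cos(th),np.sin(th)
def dk(P):
    r=np.c_[(P[:,:2]-O)@u,(P[:,:2]-O)@v,P[:,2]-.045];return np.c_[r[:,0]*cs+r[:,2]*sn,r[:,1],-r[:,0]*sn+r[:,2]*cs]
def look(tag):
    s=read_state();print("t",s["time"],"tcp",s["ee_pos"].round(4),"tcp deck",dk(s["ee_pos"][None])[0].round(4),"F",s["ft_force"].round(1),s["width"].round(4))
    for n in("side","scene"):
        c=camera(n);np.savez(f"/tmp/{n}{tag}.npz",**c);P,C=cloud(c);D=dk(P)
        for x0 in (.02,.05,.08,.1):
            m=(abs(D[:,0]-x0)<.006)&(abs(D[:,1])<.06)&(D[:,2]>-.01)&(D[:,2]<.045)&(C.min(1)>60)
            t=D[m];h=t[t[:,2]>.008] if len(t) else t
            if len(h)>3:print(n,"x",x0,"n: median",np.median(h[:,2]).round(4),"y",np.percentile(h[:,1],[3,97]).round(4),len(h))
        m=(abs(D[:,1])<.015)&(D[:,2]>.008)&(D[:,2]<.045)&(D[:,0]>.07)&(D[:,0]<.15)&(C.min(1)>60)
        if m.sum():print(n,"top end x",np.percentile(D[m,0],[50,97,100]).round(4))
E
python3 -c "
from deck import *
look('4')"
```

```text
Traceback (most recent call last):
  File "deck.py", line 8, in look
    s=read_state();print("t",s["time"],"tcp",s["ee_pos"].round(4),"tcp deck",dk(s["ee_pos"][None])[0].round(4),"F",s["ft_force"].round(1),s["width"].round(4))
                                                                                                                                          ^^^^^^^^^^^^^^^^
AttributeError: 'float' object has no attribute 'round'
```

```bash
sed -i 's/s\["width"\].round(4)/s["width"]/' deck.py; python3 -c "
from deck import *
look('4')
c=load('side4');i=c['image'][140:280,270:420,::-1];cv2.imwrite('pics/s4.png',cv2.resize(i,None,fx=4,fy=4,interpolation=cv2.INTER_CUBIC))"
```

```text
t 16.05 tcp [ 0.5848 -0.1152  0.0602] tcp deck [ 0.015  -0.0005  0.0093] F [-0.4  0.1  4.6] 0.05880196575393522
side x 0.02 n: median 0.0154 y [-0.0367  0.0277] 47
side x 0.1 n: median 0.0136 y [-0.0317 -0.0227] 6
scene x 0.05 n: median 0.0143 y [-0.0274  0.0289] 43
scene x 0.08 n: median 0.0142 y [-0.0266  0.0284] 40
scene x 0.1 n: median 0.0141 y [-0.0275  0.029 ] 34
scene top end x [0.0967 0.1171 0.1175]
```

View pics/s4.png

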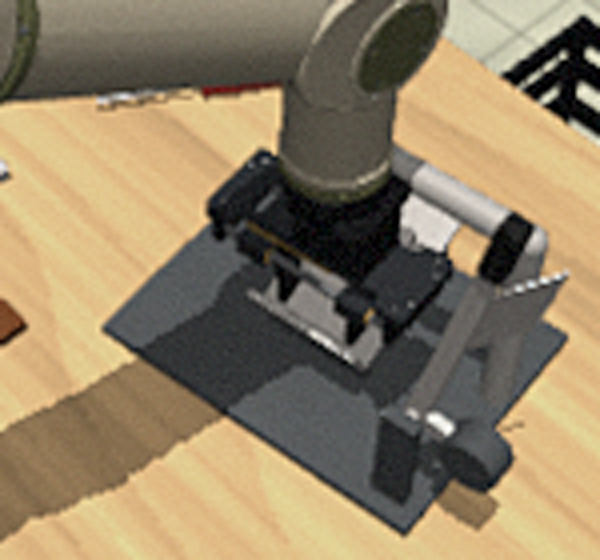

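Side crop: the blank lies between the fingers just above the backstop (lower edge ~(305,325)), and its depth is uniformly 14 mm off the deck. Next I slide it down to the stop.

>>> {"name": "step_arm", "arguments": {"delta_pos": [[-0.04,-0.006,-0.022],[-0.04,-0.006,-0.022],[-0.04,-0.006,-0.022],[0,0,0]], "turn": [0,0,0,0]}}

```text
time: 16.55
ee_pos: [0.5818, -0.1157, 0.0588]
eef_rot: [-0.076, 0.997, 0.0, -0.0]
ft_force: [-1.3, 0.0, 3.3]
width: 0.059
grip_force: 60.0
```

>>> {"name": "step_arm", "arguments": {"delta_pos": [[-0.04,-0.006,-0.022],[-0.04,-0.006,-0.022],[0,0,0]], "turn": [0,0,0]}}

```text
time: 16.85
ee_pos: [0.5817, -0.1157, 0.0588]
eef_rot: [-0.076, 0.997, -0.0, 0.002]
ft_force: [5.8, 1.3, 4.7]
width: 0.0588
grip_force: 60.0
```

>>> {"name": "step_arm", "arguments": {"delta_pos": [[-0.04,-0.006,-0.022],[-0.04,-0.006,-0.022],[0,0,0]], "turn": [0,0,0]}}

```text
time: 17.15
ee_pos: [0.5817, -0.1157, 0.0588]
eef_rot: [-0.076, 0.997, -0.0, 0.004]
ft_force: [10.1, 1.7, 7.0]
width: 0.059
grip_force: 60.0
```

```bash
python3 -c "
from deck import *
look('5')"
```

```text
t 17.15 tcp [ 0.5817 -0.1157  0.0588] tcp deck [ 0.0115 -0.0006  0.0095] F [10.1  1.7  7. ] 0.05900661096888815
side x 0.02 n: median 0.0153 y [-0.0093  0.0271] 27
side x 0.1 n: median 0.0146 y [-0.0318 -0.021 ] 12
scene x 0.05 n: median 0.0149 y [-0.0283  0.0285] 43
scene x 0.08 n: median 0.0144 y [-0.0305  0.028 ] 39
scene x 0.1 n: median 0.0136 y [-0.0282  0.0289] 43
scene top end x [0.0942 0.1139 0.1154]
```

>>> {"name": "step_arm", "arguments": {"delta_pos": [[0.04,0.006,0.022],[0.04,0.006,0.022],[0.04,0.006,0.022],[0,0,0],[0,0,0],[0,0,0],[0,0,0.2],[0,0,0.5],[0,0,0.9],[0,0,0.9],[0,0,0.9],[0,0,0.9]], "turn": [0,0,0,0,0,0,0,0,0,0,0,0], "grip": 0}}

```text
time: 18.45
ee_pos: [0.5807, -0.1158, 0.1678]
eef_rot: [-0.076, 0.997, 0.0, 0.0]
ft_force: [0.6, 0.5, -0.3]
width: 0.0868
grip_force: 0.0
```

>>> {"name": "step_arm", "arguments": {"delta_pos": [[-0.34,0.6,0.5],[-0.34,0.85,0.3],[-0.34,0.85,0],[-0.34,0.85,0],[-0.34,0.85,0],[-0.34,0.85,0],[-0.34,0.85,0],[-0.34,0.85,0],[-0.34,0.85,0]], "turn": [-0.15,-0.15,-0.15,-0.15,-0.15,-0.15,-0.15,-0.15,-0.15]}}

```text
time: 19.35
ee_pos: [0.5039, 0.07, 0.1868]
eef_rot: [0.005, 1.0, -0.0, 0.0]
ft_force: [-1.5, 0.3, 0.0]
width: 0.0866
grip_force: 0.0
```

>>> {"name": "step_arm", "arguments": {"delta_pos": [[-0.34,0.85,-0.2],[-0.34,0.85,-0.3],[-0.34,0.85,-0.3],[-0.34,0.85,-0.3],[-0.34,0.85,-0.3],[-0.34,0.85,-0.3],[-0.34,0.85,-0.3],[-0.34,0.85,-0.2],[-0.34,0.6,0],[0,0,0],[0,0,0]], "turn": [-0.15,-0.15,-0.16,-0.16,-0.16,-0.16,-0.16,-0.16,-0.16,0,0]}}

```text
time: 20.45
ee_pos: [0.4282, 0.2538, 0.1315]
eef_rot: [0.089, 0.996, -0.0, 0.0]
ft_force: [-0.9, 0.1, -0.8]
width: 0.0871
grip_force: 0.0
```

Run:
```python
from deck import *
look('6')
s=read_state();p=s["ee_pos"];q=s["eef_rot"];print("yaw",np.degrees(2*np.arctan2(q[1],q[0]))-90)
# blanks on bench from fresh scene and side views
for n in("scene","side"):
    c=load(n+"6");hsv=cv2.cvtColor(c["image"],cv2.COLOR_RGB2HSV);m=((hsv[...,1]<40)&(hsv[...,2]>90)).astype(np.uint8)
    for k in cv2.findContours(m,0,2)[0]:
        W=plane(c,k[:,0],.014)*1000
        if cv2.contourArea(k)>100 and abs(W[:,0].mean()-464)<60 and abs(W[:,1].mean()-248)<60: print(n,cv2.minAreaRect(W[:,:2].astype(np.float32)))
c=camera("wrist");np.savez("/tmp/wrist6.npz",**c);cv2.imwrite("pics/w6.png",c["image"][:,:,::-1])
```

```text
t 20.45 tcp [0.4282 0.2538 0.1315] tcp deck [-0.0396  0.3878  0.119 ] F [-0.9  0.1 -0.8] 0.08711164127195917
side x 0.02 n: median 0.0133 y [-0.0308  0.0253] 65
side x 0.05 n: median 0.0136 y [-0.0303  0.0259] 60
side x 0.08 n: median 0.0134 y [-0.032   0.0253] 66
side x 0.1 n: median 0.0134 y [-0.0315  0.0259] 62
side top end x [0.0887 0.1059 0.1065]
scene x 0.02 n: median 0.0135 y [-0.0029  0.0302] 19
scene x 0.05 n: median 0.0132 y [-0.0269  0.0294] 40
scene x 0.08 n: median 0.0135 y [-0.0287  0.029 ] 39
scene x 0.1 n: median 0.0135 y [-0.027   0.0297] 39
scene top end x [0.0927 0.1141 0.1163]
yaw 79.6323838581066
scene ((467.52679443359375, 251.27964782714844), (41.15701675415039, 109.92335510253906), 79.6959228515625)
side ((461.05572509765625, 242.83197021484375), (46.59382629394531, 109.336669921875), 81.6604232788086)
```

View pics/w6.png

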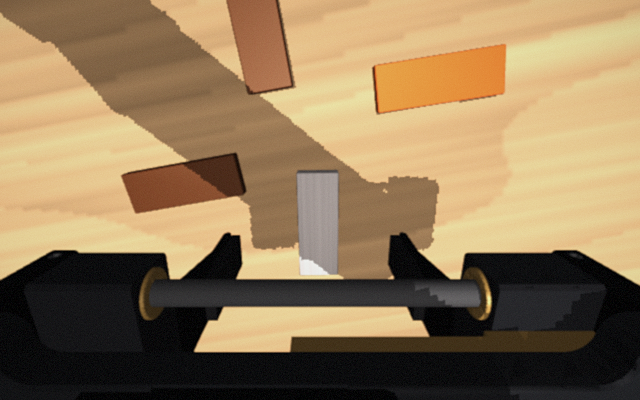

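Wrist view: the narrow blank spans cols 297–338 with its near end at row 171, centred between the fingers. The brown block's edge is at (245,190), about 15 mm clear, so I'll narrow the opening before descending.

>>> {"name": "step_arm", "arguments": {"delta_pos": [[0.1,0.01,-0.3],[0,0,-0.8],[0,0,-0.9],[0,0,-0.9],[0,0,-0.8],[0,0,-0.6],[0,0,-0.4],[0,0,-0.2],[0,0,-0.1],[0,0,0]], "turn": [0,0,0,0,0,0,0,0,0,0], "grip": 0.25, "newtons": 20}}

```text
time: 21.6
ee_pos: [0.4308, 0.2545, 0.0061]
eef_rot: [0.09, 0.996, 0.0, 0.0]
ft_force: [-0.1, -0.3, 0.4]
width: 0.0652
grip_force: 0.0
```

>>> {"name": "step_arm", "arguments": {"delta_pos": [[0,0,0],[0,0,0],[0,0,0],[0,0,0],[0,0,0],[0,0,0]], "turn": [0,0,0,0,0,0], "grip": 1, "newtons": 60}}

```text
time: 22.2
ee_pos: [0.4307, 0.2546, 0.0061]
eef_rot: [0.09, 0.996, 0.0, 0.0]
ft_force: [-0.9, -0.7, 2.4]
width: 0.0391
grip_force: 59.9
```

>>> {"name": "step_arm", "arguments": {"delta_pos": [[0,0,0.2],[0,0,0.5],[0,0,0.8],[0,0,0.8],[0,0,0.8],[0,0,0.8],[0,0,0.8],[0,0,0.6],[0,0,0.26],[0,0,0]], "turn": [0,0,0,0,0,0,0,0,0,0]}}

```text
time: 23.2
ee_pos: [0.4309, 0.2547, 0.146]
eef_rot: [0.09, 0.996, 0.0, 0.001]
ft_force: [0.5, -0.1, -1.8]
width: 0.0393
grip_force: 59.9
```

>>> {"name": "step_arm", "arguments": {"delta_pos": [[0.29,-0.5,0],[0.29,-0.8,0],[0.29,-0.9,0],[0.29,-0.9,0],[0.29,-0.9,0],[0.29,-0.9,0],[0.29,-0.9,0],[0.29,-0.9,0],[0.29,-0.9,0]], "turn": [0.15,0.15,0.15,0.15,0.15,0.16,0.16,0.16,0.16]}}

```text
time: 24.1
ee_pos: [0.4953, 0.0634, 0.1439]
eef_rot: [0.006, 1.0, -0.0, -0.001]
ft_force: [0.1, 0.2, -3.0]
width: 0.0393
grip_force: 59.9
```

>>> {"name": "step_arm", "arguments": {"delta_pos": [[0.29,-0.9,0],[0.29,-0.9,0],[0.29,-0.9,0],[0.29,-0.9,0],[0.29,-0.9,0],[0.29,-0.9,0],[0.29,-0.9,0],[0.29,-0.7,0],[0.29,-0.35,0],[0,0,0],[0,0,0],[0,0,0]], "turn": [0.15,0.15,0.15,0.15,0.15,0.16,0.16,0.16,0.16,0,0,0]}}

```text
time: 25.3
ee_pos: [0.5606, -0.1183, 0.1445]
eef_rot: [-0.077, 0.997, 0.0, -0.0]
ft_force: [0.2, 0.2, -1.2]
width: 0.0391
grip_force: 59.9
```

Run:
```python
from deck import *
s=read_state();p=s["ee_pos"];q=s["eef_rot"];print(p,"yaw",np.degrees(2*np.arctan2(q[1],q[0]))-90,s["ft_force"].round(1))
print("rack",(p[:2]-O)@u,(p[:2]-O)@v,"shift to rack (8.5,-.5)",((O+.0085*u-.0005*v-p[:2])/.025).round(3))
c=camera("scene")
for d in (.05,.07,.08):
    t=p+np.r_[d*u,.008];print(d,t.round(3),depth(c,[proj(c,t)[0].round()])[0].round(3))
```

```text
[ 0.56056049 -0.11826358  0.14447245] yaw 98.84555720502692 [ 0.2  0.2 -1.2]
rack -0.015604396337766628 7.061960620028476e-05 shift to rack (8.5,-.5) [0.957 0.122]
0.05 [ 0.61  -0.111  0.152] [ 0.636 -0.062  0.228]
0.07 [ 0.63  -0.108  0.152] [ 0.631 -0.107  0.154]
0.08 [ 0.64  -0.106  0.152] [ 0.641 -0.104  0.155]
```

>>> {"name": "step_arm", "arguments": {"delta_pos": [[0.32,0.04,0],[0.34,0.04,0],[0.32,0.04,0],[0,0,-0.3],[0,0,-0.3],[0,0,-0.25],[0,0,-0.2],[0,0,-0.2],[0,0,-0.2],[0,0,-0.2],[0,0,-0.2]], "turn": [0,0,0,0,0,0,0,0,0,0,0]}}

```text
time: 26.45
ee_pos: [0.5856, -0.1162, 0.0989]
eef_rot: [-0.077, 0.997, 0.0, 0.0]
ft_force: [-4.2, 0.4, 5.2]
width: 0.0392
grip_force: 60.0
```

>>> {"name": "step_arm", "arguments": {"delta_pos": [[0,0,-0.2],[0,0,-0.2],[0,0,-0.15],[0,0,-0.15],[0,0,0]], "turn": [0,0,0,0,0]}}

```text
time: 26.95
ee_pos: [0.5869, -0.1161, 0.0816]
eef_rot: [-0.077, 0.997, -0.0, 0.001]
ft_force: [0.5, 1.0, 5.3]
width: 0.0391
grip_force: 60.0
```

>>> {"name": "step_arm", "arguments": {"delta_pos": [[-0.02,0.01,-0.1],[-0.02,0.01,-0.1],[-0.01,0.01,-0.08],[0,0,0]], "turn": [0,0,0,0]}}

```text
time: 27.35
ee_pos: [0.5855, -0.1158, 0.0748]
eef_rot: [-0.077, 0.997, -0.0, 0.001]
ft_force: [-0.2, 0.3, 6.1]
width: 0.0393
grip_force: 60.0
```

```bash
python3 -c "
from deck import *
look('7')"
```

```text
t 27.35 tcp [ 0.5855 -0.1158  0.0748] tcp deck [ 0.0223 -0.0012  0.0219] F [-0.2  0.3  6.1] 0.03929363797931013
side x 0.02 n: median 0.0274 y [-0.0312  0.0174] 45
side x 0.05 n: median 0.0268 y [-0.0302  0.0258] 14
scene x 0.02 n: median 0.0119 y [0.0224 0.0288] 5
scene x 0.05 n: median 0.0268 y [-0.0178  0.0294] 34
scene x 0.08 n: median 0.0268 y [-0.0203  0.0258] 41
scene x 0.1 n: median 0.026 y [-0.0181  0.0295] 46
scene top end x [0.1015 0.1167 0.1191]
```

>>> {"name": "step_arm", "arguments": {"delta_pos": [[-0.04,-0.006,-0.022],[-0.04,-0.006,-0.022],[-0.04,-0.006,-0.022],[0,0,0]], "turn": [0,0,0,0]}}

```text
time: 27.85
ee_pos: [0.5825, -0.1163, 0.0733]
eef_rot: [-0.077, 0.997, -0.0, 0.001]
ft_force: [0.5, -0.6, 4.4]
width: 0.0391
grip_force: 60.0
```

>>> {"name": "step_arm", "arguments": {"delta_pos": [[-0.04,-0.006,-0.022],[-0.04,-0.006,-0.022],[0,0,0]], "turn": [0,0,0]}}

```text
time: 28.15
ee_pos: [0.5825, -0.1163, 0.0732]
eef_rot: [-0.077, 0.997, -0.0, 0.004]
ft_force: [6.2, 1.2, 5.0]
width: 0.0391
grip_force: 60.0
```

Contact with the stop again. I'll press slightly, then relax, release and retreat.

>>> {"name": "step_arm", "arguments": {"delta_pos": [[-0.04,-0.006,-0.022],[0,0,0]], "turn": [0,0]}}

```text
time: 28.35
ee_pos: [0.5825, -0.1163, 0.0732]
eef_rot: [-0.077, 0.997, -0.001, 0.005]
ft_force: [10.0, 1.7, 6.6]
width: 0.0393
grip_force: 60.0
```

>>> {"name": "step_arm", "arguments": {"delta_pos": [[0.04,0.006,0.022],[0.04,0.006,0.022],[0,0,0],[0,0,0],[0,0,0],[0,0,0],[0,0,0.2],[0,0,0.5],[-0.2,0,0.9],[-0.3,0,0.9],[-0.5,0,0.9],[-0.5,0,0.9]], "turn": [0,0,0,0,0,0,0,0,0,0,0,0], "grip": 0}}

```text
time: 29.55
ee_pos: [0.5425, -0.1161, 0.1815]
eef_rot: [-0.077, 0.997, -0.0, 0.001]
ft_force: [0.7, -1.0, 0.9]
width: 0.087
grip_force: 0.0
```

>>> {"name": "step_arm", "arguments": {"delta_pos": [[-0.3,0.8,0.7],[-0.3,0.8,0.5],[0,0.9,0],[0,0.9,0],[0,0.9,0],[0,0.9,0],[0,0.9,0],[0,0.9,0],[0,0.9,0],[0,0.6,0],[0,0,0]], "turn": [0,0,0,0,0,0,0,0,0,0,0]}}

```text
time: 30.65
ee_pos: [0.5276, 0.0988, 0.2106]
eef_rot: [-0.079, 0.997, 0.0, 0.001]
ft_force: [0.1, 0.0, -0.0]
width: 0.087
grip_force: 0.0
```

```bash
python3 -c "
from deck import *
look('8')
i=[cv2.resize(load(n)['image'][b:b+130,a0:a0+130,::-1],(400,400),interpolation=cv2.INTER_CUBIC) for n,a0,b in(('side8',285,140),('scene8',210,130))]
cv2.imwrite('pics/fin.png',np.hstack(i))"
```

```text
t 30.65 tcp [0.5276 0.0988 0.2106] tcp deck [0.0639 0.2196 0.1536] F [ 0.1  0.  -0. ] 0.08695375040935129
side x 0.02 n: median 0.0255 y [-0.0306  0.0257] 65
side x 0.05 n: median 0.0259 y [-0.0305  0.0249] 62
side x 0.08 n: median 0.0263 y [-0.0309  0.0254] 62
side x 0.1 n: median 0.0258 y [-0.0297  0.0254] 63
side top end x [0.088  0.1054 0.1066]
scene x 0.02 n: median 0.0202 y [0.0069 0.0291] 21
scene x 0.05 n: median 0.0263 y [-0.0189  0.0281] 36
scene x 0.08 n: median 0.0267 y [-0.0171  0.0289] 40
scene x 0.1 n: median 0.026 y [-0.0195  0.0287] 46
scene top end x [0.1029 0.1146 0.1165]
```

View pics/fin.png

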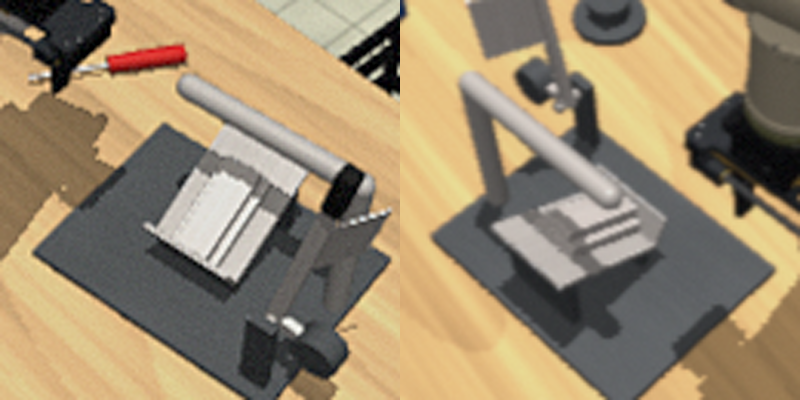

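Both views show the narrow blank lying flat on the wide one, near mid-deck with lower ends at the backstop ((195,265) left pane). The keeper is open and the gripper is clear of everything.

```bash
python3 -c "
from bench import *
print(close_job())"
```

```text
the job is handed in; nothing more can be done
None
```

I swung the keeper open, where it stays by itself. The wide blank and then the narrow one on top are laid flat against the backstop near mid-deck, nothing else on the bench was touched, and I handed the job in at about 31 s; the hand-in returned no verdict.

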